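# Pack the pressure calibration kit

### The job

Pack the calibration kit that is scattered over the bench: put the green gauge and the three fittings with blue, yellow and white caps into the black tray, each standing upright inside the pocket of its own colour, set down rather than dropped. The gauge and the fitting marked red have failed their test: leave both standing where they are.

Things in the scene. Friction and masses are not known exactly. Their poses are not given: they have to be found in the camera images.
- gauge_green: Passed small round digital pressure gauge lying face up: brass foot 36 mm across and 11 mm high, then a green rubber boot 48 mm across up to 44 mm height, white face with dark display on top. 0.17 to 0.29 kg. Origin: centre of its underside, z up; its yaw does not matter. Grip it across the boot, 20 to 40 mm above its underside.
- fitting_blue: Passed pressure fitting standing upright, 62 mm high: steel, round foot 38 mm across and 17 mm high, then a round shank 32 mm across up to 48 mm, then a blue dust cap 34 mm across on top. 0.21 to 0.39 kg. Origin: centre of its underside, z up; its yaw does not matter. Grip it across shank or cap, 25 to 58 mm above its underside.
- fitting_yellow: Passed pressure fitting standing upright, 62 mm high: brass, hexagonal foot 40 mm across corners and 18 mm high, then a round shank 32 mm across up to 48 mm, then a yellow dust cap 34 mm across on top. 0.21 to 0.39 kg. Origin: centre of its underside, z up; its yaw does not matter. Grip it across shank or cap, 25 to 58 mm above its underside.
- fitting_white: Passed pressure fitting standing upright, 62 mm high: brass, round foot 38 mm across and 17 mm high, then a round shank 32 mm across up to 48 mm, then a white dust cap 34 mm across on top. 0.21 to 0.39 kg. Origin: centre of its underside, z up; its yaw does not matter. Grip it across shank or cap, 25 to 58 mm above its underside.
- gauge_red: Failed look-alike, to be left alone: small round digital pressure gauge lying face up: brass foot 36 mm across and 11 mm high, then a red rubber boot 48 mm across up to 44 mm height, white face with dark display on top. 0.17 to 0.29 kg. Origin: centre of its underside, z up; its yaw does not matter. Grip it across the boot, 20 to 40 mm above its underside.
- fitting_red: Failed look-alike, to be left alone: pressure fitting standing upright, 62 mm high: brass, hexagonal foot 40 mm across corners and 18 mm high, then a round shank 32 mm across up to 48 mm, then a red dust cap 34 mm across on top. 0.21 to 0.39 kg. Origin: centre of its underside, z up; its yaw does not matter. Grip it across shank or cap, 25 to 58 mm above its underside.
- pocket_blue: Blue pocket: fixed square dish, 74 mm outside, 68 inside, floor 3 mm thick, rim 11 mm above its underside. Origin: centre of its underside, 4 mm above the table; x, y along its sides, z up. A part in it stands 3 mm above this origin. The four pockets lie two by two, 96 mm between centres, in one fixed black tray 204 mm square, rim 12 mm; which colour is in which corner varies.
- pocket_yellow: Yellow pocket: fixed square dish, 74 mm outside, 68 inside, floor 3 mm thick, rim 11 mm above its underside. Origin: centre of its underside, 4 mm above the table; x, y along its sides, z up. A part in it stands 3 mm above this origin. The four pockets lie two by two, 96 mm between centres, in one fixed black tray 204 mm square, rim 12 mm; which colour is in which corner varies.
- pocket_green: Green pocket: fixed square dish, 74 mm outside, 68 inside, floor 3 mm thick, rim 11 mm above its underside. Origin: centre of its underside, 4 mm above the table; x, y along its sides, z up. A part in it stands 3 mm above this origin. The four pockets lie two by two, 96 mm between centres, in one fixed black tray 204 mm square, rim 12 mm; which colour is in which corner varies.
- pocket_white: White pocket: fixed square dish, 74 mm outside, 68 inside, floor 3 mm thick, rim 11 mm above its underside. Origin: centre of its underside, 4 mm above the table; x, y along its sides, z up. A part in it stands 3 mm above this origin. The four pockets lie two by two, 96 mm between centres, in one fixed black tray 204 mm square, rim 12 mm; which colour is in which corner varies.
Things that resemble listed ones, but are neither listed nor needed, are in the scene too. Leave any purple look-alike of the fitting_yellow alone. Several things look just like the pocket_white: the one meant starts farthest to the robot's left.

How it is judged:
At the end, for the whole second after the job is handed in: Each of the four passed parts stands on the floor of the pocket of its own colour (centres within 22 mm, underside less than 7 mm above the pocket's, upright within 0.1 rad), released and at rest; both red parts stand upright within 20 mm of where they started (horizontal distance between gauge_green and pocket_green below 0.022 m and z of gauge_green in the frame of pocket_green below 0.007 m and angle between each of gauge_green, fitting_blue, fitting_yellow, fitting_white, gauge_red, fitting_red's own z axis and vertical below 0.1 rad and linear speed of each of gauge_green, fitting_blue, fitting_yellow, fitting_white, gauge_red, fitting_red below 0.02 m/s and horizontal distance between fitting_blue and pocket_blue below 0.022 m and z of fitting_blue in the frame of pocket_blue below 0.007 m and horizontal distance between fitting_yellow and pocket_yellow below 0.022 m and z of fitting_yellow in the frame of pocket_yellow below 0.007 m and horizontal distance between fitting_white and pocket_white below 0.022 m and z of fitting_white in the frame of pocket_white below 0.007 m and distance of each of gauge_red, fitting_red from where it was at the start of the episode below 0.02 m); the robot touches nothing.
It fails at once if the gauge green is let fall into its pocket (faster than 0.7 m/s within 30 mm of the pocket, as after a drop of more than 25 mm) (horizontal distance between gauge_green and pocket_green below 0.05 m and z of gauge_green in the frame of pocket_green below 0.03 m and linear speed of gauge_green above 0.7 m/s).
It fails at once if the fitting blue is let fall into its pocket (faster than 0.7 m/s within 30 mm of the pocket, as after a drop of more than 25 mm) (horizontal distance between fitting_blue and pocket_blue below 0.05 m and z of fitting_blue in the frame of pocket_blue below 0.03 m and linear speed of fitting_blue above 0.7 m/s).
It fails at once if the fitting yellow is let fall into its pocket (faster than 0.7 m/s within 30 mm of the pocket, as after a drop of more than 25 mm) (horizontal distance between fitting_yellow and pocket_yellow below 0.05 m and z of fitting_yellow in the frame of pocket_yellow below 0.03 m and linear speed of fitting_yellow above 0.7 m/s).
It fails at once if the fitting white is let fall into its pocket (faster than 0.7 m/s within 30 mm of the pocket, as after a drop of more than 25 mm) (horizontal distance between fitting_white and pocket_white below 0.05 m and z of fitting_white in the frame of pocket_white below 0.03 m and linear speed of fitting_white above 0.7 m/s).
It also fails if it takes over 109 s, if anything falls off the work surface, if the arm or the gripper's body presses on something with over 40 N, if the wrist force passes 120 N, or if a joint passes its speed limit or range.

### The arm

A 6-joint arm with a two-finger parallel gripper is mounted at the origin on the work surface. World frame = base frame: x ahead of the robot, y to its left, z up, the work surface at z = 0. Lengths are in m, angles in rad, forces in N, time in s.
With the tool pointing down it reaches from about 0.25 to 0.725 m from the base axis. Payload 4 kg.
Tool frame: the origin (TCP) lies at the very end of the fingers, on their centre line; the grasp point (between the pads) lies 19 mm behind it; z points along the fingers, y is the line along which they close (so a half turn about z gives the same grasp; the last joint's range is limited). The gripper opens to 85 mm and grips with 20 to 120 N. Pads are 22 mm wide; open, the fingers measure 114 mm over their backs; the gripper's body (76 mm by 85 mm) begins 54 mm behind the grasp point. The pads swing forward as they close: fully open they stand 13 mm farther back than shut.
Start: joints at [1.188, 0.241, 0.005, 1.335, 0, 1.571], TCP at [0.187, 0.464, 0.205] pointing down, gripper open.
Joint ranges: [-2.72, 2.72], [-1.05, 1.87], [-1.09, 1.28], [-1.99, 2.15], [-1.42, 1.44], [-3.14, 3.14]. Speed limits (rad/s): [2.79, 2.79, 3.14, 3.14, 3.14, 3.14].

### API

Orientations are given as a unit quaternion [x, y, z, w].
In Python, from workcell import bot, vision, workorder, boxes_of gives the robot as it stands.
- The arm moves only by the tool send_rows, never from a script. Its argument "motion" is text: rows parted by semicolons, each of 5 numbers parted by spaces: the closure, from -1 (fully open) to 1 (shut), so that 0 is half open, then the shift along the tool's x, y, z in cm, then the turn about the tool's z in rad. In form: claw x y z twist; .... A call has 1 to 5 rows; each row is the pose to reach, as a shift and turn from the pose commanded when the call began, along the tool's axes at that moment; what a row does not reach only later rows make up. A row lasts 1/10 s, in which the tool goes at most 50 mm and 8.59 degrees, less where a joint would pass 70% of its speed; a pose out of reach is approached as far as the arm can. A call with a gripper value outside its range is refused whole. The fingers move at their own pace and stop on an object; the grip force is fixed at half the most. Time passes only in rows, so rows that repeat a pose let the fingers close. It gives the time, the measured TCP pose, the force, the opening and the grip force at its end, in the units of the state.
- bot.get_obs(): the state, without advancing time (a new reading comes with each control period).
- vision.camera(name): name is "scene" or "top" or "wrist"; returns the picture (384x512x3 uint8, red, green, blue); there is no depth.
- vision.camera_model(name): a dict with "fov_y" (degrees; the focal length in pixels is half the picture's height over the tangent of half this angle, whatever the lens; pixels are square), "cx", "cy" (the principal point, pixels), "world_from_camera" (4x4, takes a point from camera to world coordinates); the wrist camera has in their place "hand_eye" (4x4, takes a point from camera to tool coordinates, whose origin is the TCP and whose axes are the flange's). Camera axes: x right, y down, z forward; pixel columns grow to the right and rows downward; lengths in m; the calibration is good to about 2 mm. The wrist camera is an equidistant fisheye: a pixel r from the principal point sees the ray r / f radians off the axis. A picture is of the moment at which its call begins: read the wrist's pose just before it. camera_model takes no time and is no camera call.
- workorder.job_done(): hands the job in; it is judged then, once.
Trained networks look in the newest picture that a camera, given by its name, has taken for a name from the list of things; names that differ only in an ending like _2 or _b are one class to them, and where a whole thing is asked for, a point or a joint stands for the part that bears it (a point fixed in the world has none). Each returns a list of dicts, best first, with "conf" (0 to 1); they miss things now and then, are a little off and sometimes report something else, mostly with a low value. They report only what shows in the picture. A call takes as long as a camera call. They do not tell look-alikes from the thing itself.
- boxes_of(camera, target): "rect" ([centre column, centre row, width, height] in pixels, round what is visible of it).
The state is a dict: "clock": time; "joint_pos": joint angles; "joint_vel": joint speeds; "tau": joint torques, N m; "eef_pos": TCP position; "tool_rot": TCP orientation; "ft_force": force on the tool from outside, world axes, zero at the start; "ft_torque": the same for the moment, N m; "grip_width": finger opening in m; "grasp_force": force on a finger pad.
Only numpy, scipy, OpenCV 4.12 (cv2) and the standard library are available. Lean on these libraries where they do the work, as an engineer would, in place of code of your own. Each camera call takes 0.05 s, during which the arm holds its last target. There are 200 camera calls.

## Working session

There is one attempt and no reset: what is moved stays moved. The work goes in short steps, Python scripts to look and compute and a tool call to move; the robot and the scene stay as the last step left them, time stands still between calls to the robot, and variables do not carry over. Pictures are saved under pics/ and viewed, at most 14 in all, crops included, and the job is handed in when it is done.

Besides the shell and the picture viewer there is one more tool, called after "Emit:" by a JSON object that holds its "api" and its "payload". send_rows: Moves the arm, as the interface text tells. Its arguments: {"type":"object","properties":{"motion":{"type":"string"}},"required":["motion"]}

```bash
mkdir -p pics; cat > h.py <<'E'
import numpy as np, cv2
from workcell import bot, vision, workorder, boxes_of
from scipy.spatial.transform import Rotation as R
def snap(c,fn=None):
    im=vision.camera(c)
    if fn: cv2.imwrite('pics/'+fn,im[:,:,::-1])
    return im
def ray(c,u,v,obs=None):
    m=vision.camera_model(c); f=192/np.tan(np.radians(m['fov_y'])/2)
    x,y=(u-m['cx'])/f,(v-m['cy'])/f
    if c=='wrist':
        r=np.hypot(x,y); d=np.array([x/r*np.sin(r),y/r*np.sin(r),np.cos(r)]) if r>0 else np.array([0,0,1.])
        T=np.eye(4); T[:3,:3]=R.from_quat(obs['tool_rot']).as_matrix(); T[:3,3]=obs['eef_pos']
        T=T@np.array(m['hand_eye'])
    else:
        d=np.array([x,y,1]); T=np.array(m['world_from_camera'])
    return T[:3,3],T[:3,:3]@d
def atz(c,u,v,z,obs=None):
    o,d=ray(c,u,v,obs); return o+d*(z-o[2])/d[2]
def tri(r1,r2):
    A=[];b=[]
    for o,d in (r1,r2):
        d=d/np.linalg.norm(d);P=np.eye(3)-np.outer(d,d);A.append(P);b.append(P@o)
    return np.linalg.lstsq(np.vstack(A),np.hstack(b),rcond=None)[0]
E
python3 - <<'E'
from h import *
np.set_printoptions(precision=3,suppress=True)
o=bot.get_obs();print(o['clock'],o['eef_pos'],o['tool_rot'],o['grip_width'])
for c in('top','scene'):
    snap(c,c+'0.png')
    print(c,np.array(vision.camera_model(c)['world_from_camera'])[:3,3])
    for t in 'gauge_green fitting_blue fitting_yellow fitting_white gauge_red fitting_red pocket_blue pocket_yellow pocket_green pocket_white'.split():
        z=.022 if 'gauge' in t else .031 if 'fit' in t else .012
        for b in boxes_of(c,t)[:4]:
            print(c,t,round(b['conf'],2),np.array(b['rect']).round(1),atz(c,b['rect'][0],b['rect'][1],z)[:2])
print(bot.get_obs()['clock'])
E
```

```text
0.0 [0.187 0.463 0.204] [ 0.19   0.982 -0.001 -0.   ] 0.08544609616379659
top [ 0.342 -0.045  1.16 ]
top gauge_green 0.77 [231.9 155.2  17.2  17.5] [0.676 0.029]
top fitting_blue 0.44 [183.6 198.7  13.1  14.5] [0.544 0.166]
top fitting_yellow 0.64 [143.6 191.4  18.3  16.3] [0.565 0.283]
top fitting_yellow 0.48 [148.8 164.   19.5  14.4] [0.648 0.272]
top fitting_white 0.64 [231.2 190.6  10.8  15.1] [0.567 0.029]
top gauge_red 0.8 [187.2 233.6  14.9  15.9] [0.444 0.154]
top fitting_red 0.57 [232.4 235.3  13.9  12.3] [0.438 0.024]
top pocket_blue 0.97 [329.7 205.7  29.6  28.2] [ 0.525 -0.258]
top pocket_yellow 0.7 [328.  239.1  25.6  28.2] [ 0.428 -0.249]
top pocket_green 0.88 [361.8 209.2  24.6  26.7] [ 0.515 -0.351]
top pocket_white 0.64 [360.2 241.   31.5  29.8] [ 0.422 -0.341]
top pocket_white 0.55 [416.2 242.7  23.4  33.6] [ 0.417 -0.501]
top pocket_white 0.5 [361.6 210.3  28.2  29.6] [ 0.511 -0.35 ]
scene [1.186 0.476 0.99 ]
scene gauge_green 0.71 [251.6 230.2  15.8  21.2] [0.675 0.036]
scene gauge_green 0.63 [238.6 143.9  31.3  21.1] [ 0.439 -0.224]
scene gauge_green 0.45 [276.9 
[... 374 characters left out ...]
g_white 0.24 [334.  202.3  18.8  19.5] [0.448 0.159]
scene gauge_red 0.67 [334.1 203.9  21.2  12.9] [0.446 0.16 ]
scene fitting_red 0.75 [300.  179.4  11.3  21.8] [0.441 0.03 ]
scene fitting_red 0.57 [275.6 205.5  10.1  25. ] [0.569 0.036]
scene pocket_blue 0.75 [214.  158.4  26.6  23.1] [ 0.534 -0.246]
scene pocket_yellow 0.91 [237.5 143.1  25.4  27.2] [ 0.43  -0.237]
scene pocket_green 0.86 [194.9 141.4  29.6  25.2] [ 0.518 -0.351]
scene pocket_white 0.81 [186.5 112.   24.2  20.9] [ 0.429 -0.484]
scene pocket_white 0.73 [220.6 129.7  31.4  23.7] [ 0.418 -0.326]
scene pocket_white 0.33 [274.8 204.3   9.4  23. ] [0.555 0.023]
scene pocket_white 0.2 [301.2 178.8  10.7  24. ] [0.421 0.022]
1.1
```

```bash
python3 - <<'E'
import cv2
a=cv2.imread('pics/top0.png')[110:280,110:450];cv2.imwrite('pics/t1.png',cv2.resize(a,None,fx=2.3,fy=2.3,interpolation=2))
a=cv2.imread('pics/scene0.png')[90:310,160:400];cv2.imwrite('pics/s1.png',cv2.resize(a,None,fx=2.6,fy=2.6,interpolation=2))
E
```

```text
(no output)
```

View pics/t1.png

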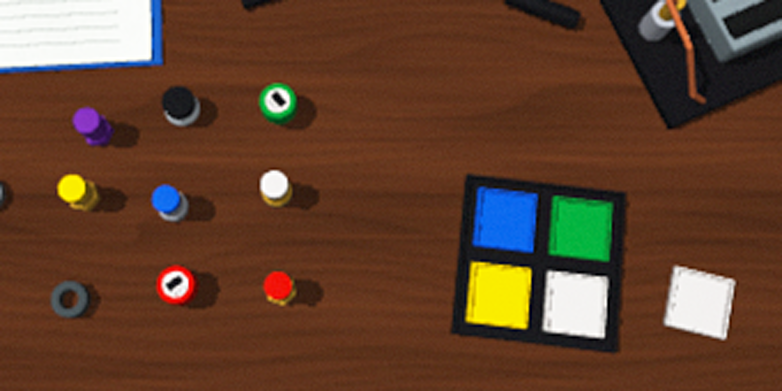

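View pics/s1.png

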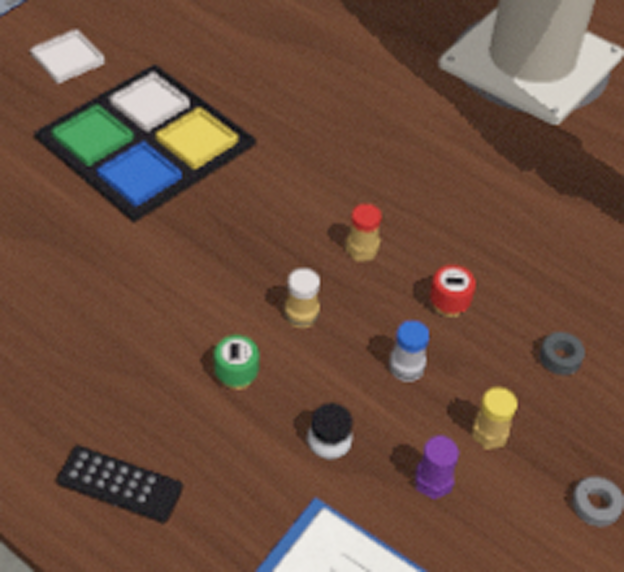

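The top view shows yellow (75,190), blue (167,202), white (275,187), green gauge (278,102), with purple and black look-alikes near. The white pocket in the tray lies left of the loose white dish, so it is the one meant. Next I measure by colour in both views.

```bash
python3 - <<'E'
from h import *
np.set_printoptions(precision=3,suppress=True)
q={'blue':((182,198),(317,220),'b'),'yellow':((141,192),(352,245),'y'),'white':((230,191),(276,199),'w'),'green':((231,154),(251,227),'g'),
 'red':((231,235),(301,173),'r'),'gred':((187,234),(334,198),'r'),
 'pblue':((330,206),(214,157),'b'),'pyellow':((328,239),(236,143),'y'),'pgreen':((362,209),(195,141),'g'),'pwhite':((360,242),(218,129),'w')}
rng={'b':((100,120,60),(125,255,255)),'y':((24,130,120),(34,255,255)),'w':((0,0,165),(180,60,255)),'g':((45,100,50),(85,255,255)),'r':((0,200,110),(5,255,255))}
for n,(t,s,c) in q.items():
    rs=[];px=[]
    for cam,p in(('top',t),('scene',s)):
        h=cv2.cvtColor(cv2.imread(f'pics/{cam}0.png'),cv2.COLOR_BGR2HSV)
        m=cv2.inRange(h,*rng[c]); w=17 if n[0]=='p' else 12
        k=np.zeros_like(m);k[p[1]-w:p[1]+w,p[0]-w:p[0]+w]=255; m&=k
        nl,l,st,ce=cv2.connectedComponentsWithStats(m); i=1+np.argmax(st[1:,4])
        u,v=ce[i] ; px+= [round(u,1),round(v,1),int(st[i,4])]
        rs.append(ray(cam,u,v))
    print(n,px,tri(*rs), tri(*rs)[:2])
o=bot.get_obs();print(R.from_quat(o['tool_rot']).as_matrix(),o['eef_pos'])
E
```

```text
blue [np.float64(181.6), np.float64(196.1), 123, np.float64(318.3), np.float64(219.0), 114] [0.546 0.168 0.057] [0.546 0.168]
yellow [np.float64(140.8), np.float64(191.5), 117, np.float64(351.8), np.float64(245.3), 126] [0.56  0.284 0.057] [0.56  0.284]
white [np.float64(228.5), np.float64(189.6), 117, np.float64(276.7), np.float64(198.5), 105] [0.564 0.035 0.058] [0.564 0.035]
green [np.float64(230.9), np.float64(155.4), 138, np.float64(250.3), np.float64(230.5), 173] [0.677 0.032 0.019] [0.677 0.032]
red [np.float64(230.3), np.float64(233.5), 117, np.float64(296.0), np.float64(175.0), 1] [0.445 0.024 0.049] [0.445 0.024]
gred [np.float64(186.0), np.float64(233.4), 112, np.float64(328.5), np.float64(204.5), 2] [0.449 0.152 0.015] [0.449 0.152]
pblue [np.float64(329.0), np.float64(205.2), 716, np.float64(213.3), np.float64(156.3), 491] [ 0.527 -0.257  0.01 ] [ 0.527 -0.257]
pyellow [np.float64(326.5), np.float64(238.0), 724, np.float64(235.4), np.float64(142.6), 410] [ 0.431 -0.245  0.01 ] [ 0.431 -0.245]
pgreen [np.float64(362.0), np.float64(209.0), 720, np.float64(195.1), np.float64(141.3), 436] [ 0.515 -0.352  0.01 ] [ 0.515 -0.352]
pwhite [np.float64(359.9), np.float64(241.9), 705, np.float64(217.3), np.float64(128.5), 334] [ 0.42  -0.341  0.01 ] [ 0.42  -0.341]
[[-0.928  0.374 -0.   ]
 [ 0.374  0.928  0.   ]
 [ 0.     0.    -1.   ]] [0.187 0.464 0.205]
```

Emit:
{"api": "send_rows", "payload": {"motion": "-1 -4.2 -0.3 1 -0.1; -1 -8.4 -0.6 2 -0.2; -1 -12.6 -0.9 3 -0.3; -1 -17 -1.2 3 -0.383; -1 -21 -1.4 3 -0.383"}}

```text
clock: 1.6
eef_pos: [0.3777, 0.3712, 0.1745]
tool_rot: [-0.001, 1.0, -0.0, -0.0]
ft_force: [-0.5, 0.1, 1.0]
grip_width: 0.0852
grasp_force: 0.0
```

```bash
python3 -c "
from h import *
o=bot.get_obs();print(o['eef_pos'],R.from_quat(o['tool_rot']).as_matrix().round(3),o['joint_pos'])"
```

```text
[0.37770589 0.3711515  0.17453964] [[-1.    -0.001 -0.   ]
 [-0.001  1.    -0.   ]
 [ 0.    -0.    -1.   ]] [ 7.76692224e-01  3.14063350e-01  2.46582742e-02  1.28198674e+00
 -7.43982913e-05  7.75365943e-01]
```

Emit:
{"api": "send_rows", "payload": {"motion": "-1 -4 -1.9 1 0; -1 -8 -3.8 2 0; -1 -12 -5.7 3 0; -1 -16 -7.6 4 0; -1 -18.2 -8.7 5 0"}}

```text
clock: 2.1
eef_pos: [0.5614, 0.2834, 0.1242]
tool_rot: [0.001, 1.0, -0.0, 0.001]
ft_force: [-0.6, 0.3, -0.7]
grip_width: 0.0852
grasp_force: 0.0
```

```bash
cat > w.py <<'E'
from h import *
import sys
from h import *
o=bot.get_obs(); im=snap('wrist',sys.argv[1]); print(o['eef_pos'])
T,z=sys.argv[2],float(sys.argv[3])
for b in boxes_of('wrist',T)[:3]:
    print(round(b['conf'],2),np.round(b['rect'],1),atz('wrist',b['rect'][0],b['rect'][1],z,o).round(3))
E
python3 w.py w1.png fitting_yellow 0.055
```

```text
[0.5613977  0.28343245 0.12415388]
0.83 [241.2 267.1  37.9  58.7] [0.631 0.271 0.055]
0.62 [255.8 189.6  37.2  58.5] [0.557 0.284 0.055]
```

View pics/w1.png

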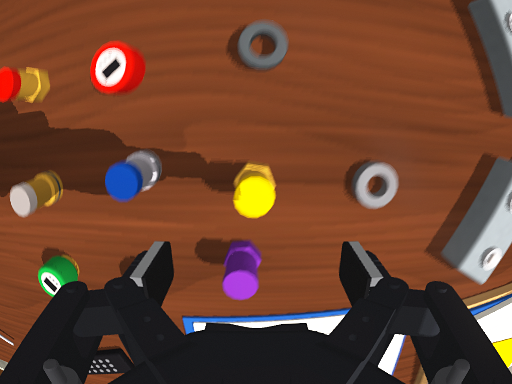

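The wrist view shows the yellow cap at (254,197) centred between the pads, purple at (241,270) clear. Descend and grip.

Emit:
{"api": "send_rows", "payload": {"motion": "-1 0 0 3 0; -1 0 0 6 0; -1 0 0 8.5 0; -1 0 0 9.8 0; -1 0 0 9.8 0"}}

```text
clock: 2.7
eef_pos: [0.5563, 0.2851, 0.0249]
tool_rot: [-0.0, 1.0, -0.001, -0.002]
ft_force: [0.3, -0.5, 0.6]
grip_width: 0.0854
grasp_force: 0.0
```

Emit:
{"api": "send_rows", "payload": {"motion": "1 0 0 0 0; 1 0 0 0 0; 1 0 0 0 0; 1 0 0 0 0; 1 0 0 0 0"}}

```text
clock: 3.2
eef_pos: [0.5595, 0.2857, 0.0287]
tool_rot: [0.0, 1.0, 0.001, 0.001]
ft_force: [0.0, -1.5, 5.3]
grip_width: 0.0305
grasp_force: 58.8
```

Emit:
{"api": "send_rows", "payload": {"motion": "1 0 0 0 0; 1 0 0 -1 0; 1 0 0 -4 0; 1 0 0 -7 0; 1 0 0 -9 0"}}

```text
clock: 3.7
eef_pos: [0.5587, 0.2857, 0.1191]
tool_rot: [-0.0, 1.0, 0.0, 0.001]
ft_force: [0.7, 1.7, -2.0]
grip_width: 0.0306
grasp_force: 59.7
```

Emit:
{"api": "send_rows", "payload": {"motion": "1 0.9 -3.5 -1 0; 1 1.9 -7.5 -2 0; 1 2.9 -11.5 -2 0; 1 3.9 -15.5 -2 0; 1 4.8 -19.5 -2 0"}}

```text
clock: 4.2
eef_pos: [0.5092, 0.089, 0.1371]
tool_rot: [-0.0, 1.0, 0.0, -0.0]
ft_force: [1.0, -0.7, -1.7]
grip_width: 0.0304
grasp_force: 59.8
```

Emit:
{"api": "send_rows", "payload": {"motion": "1 1 -4 0 0; 1 2 -8 0 0; 1 3 -12 0 0; 1 4 -16 0 0; 1 4.8 -20 0 0"}}

```text
clock: 4.7
eef_pos: [0.4612, -0.1108, 0.1371]
tool_rot: [-0.0, 1.0, 0.0, -0.0]
ft_force: [0.8, 0.3, -2.6]
grip_width: 0.0302
grasp_force: 59.8
```

Emit:
{"api": "send_rows", "payload": {"motion": "1 0.9 -4 0 0; 1 1.9 -7.5 0 0; 1 2.6 -11 2 0; 1 3.2 -13.5 4 0; 1 3.2 -13.5 5 0"}}

```text
clock: 5.2
eef_pos: [0.4286, -0.2469, 0.0854]
tool_rot: [0.002, 1.0, 0.0, -0.001]
ft_force: [-1.5, 0.2, -2.0]
grip_width: 0.0301
grasp_force: 59.8
```

```bash
for t in yellow blue green white; do python3 w.py wy_$t.png pocket_$t 0.012; done
```

```text
[ 0.42858862 -0.24685595  0.08544821]
0.66 [261.  189.6  95.7  85.6] [ 0.425 -0.241  0.012]
[ 0.42860694 -0.24385022  0.0852325 ]
0.73 [250.1 295.1  71.2  54.5] [ 0.533 -0.248  0.012]
[ 0.43050952 -0.24376637  0.08709699]
0.83 [148.2 260.8  70.8  50. ] [ 0.5   -0.349  0.012]
[ 0.43138054 -0.24395011  0.08784792]
0.84 [151.  181.9  86.6  88.1] [ 0.422 -0.336  0.012]
0.81 [ 28.8 185.6  56.6  84.7] [ 0.424 -0.486  0.012]
```

View pics/wy_white.png

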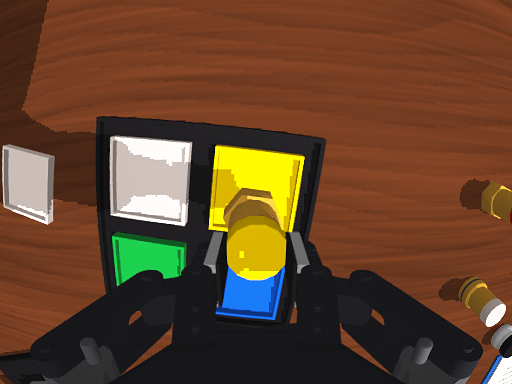

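The part hangs over the yellow pocket, upright and within 5 mm of its centre. Lower it.

Emit:
{"api": "send_rows", "payload": {"motion": "1 0 0 2 0; 1 0 0 3.5 0; 1 0 0 4.5 0; 1 0 0 5 0; 1 0 0 5 0"}}

```text
clock: 6.1
eef_pos: [0.4304, -0.2443, 0.0367]
tool_rot: [-0.0, 1.0, 0.0, -0.0]
ft_force: [-0.3, -0.7, -2.0]
grip_width: 0.0299
grasp_force: 60.1
```

Emit:
{"api": "send_rows", "payload": {"motion": "1 0 0 0.1 0; 1 0 0 0.1 0; 0.3 0 0 0.1 0; -0.3 0 0 0.1 0; -0.6 0 0 0.1 0"}}

```text
clock: 6.6
eef_pos: [0.431, -0.245, 0.0365]
tool_rot: [-0.0, 1.0, -0.0, 0.001]
ft_force: [0.4, 0.2, -0.0]
grip_width: 0.0584
grasp_force: 0.0
```

Emit:
{"api": "send_rows", "payload": {"motion": "-0.6 0 0 0 0; -0.6 0 0 -2 0; -0.8 0 0 -5 0; -1 0 0 -8 0; -1 0 0 -10 0"}}

```text
clock: 7.1
eef_pos: [0.4313, -0.2451, 0.1383]
tool_rot: [-0.0, 1.0, -0.001, 0.001]
ft_force: [0.2, 0.4, -0.1]
grip_width: 0.0853
grasp_force: 0.0
```

```bash
python3 w.py wy2.png fitting_yellow 0.06;python3 -c "
from h import *
print(bot.get_obs()['eef_pos'])"
```

```text
[ 0.43133467 -0.24511105  0.13830165]
0.75 [252.3 185.4  38.1  57.9] [ 0.426 -0.247  0.06 ]
[ 0.43281408 -0.24593728  0.13936657]
```

View pics/wy2.png

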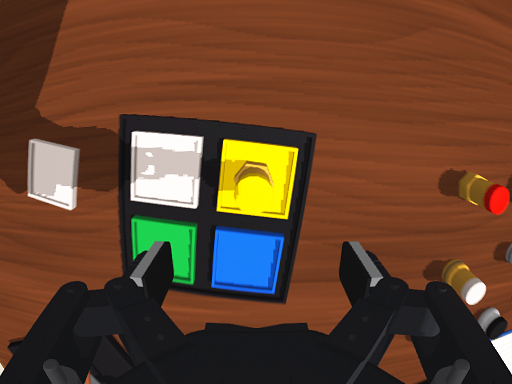

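Yellow stands upright in its pocket (254,182). Next the blue fitting.

Emit:
{"api": "send_rows", "payload": {"motion": "-1 -1.1 4 0 0; -1 -2.2 8 0 0; -1 -3.3 12 0 0; -1 -4.4 16 0 0; -1 -5.7 20.5 0 0"}}

```text
clock: 7.7
eef_pos: [0.4869, -0.0383, 0.1349]
tool_rot: [0.0, 1.0, -0.0, -0.001]
ft_force: [1.9, -0.5, -0.3]
grip_width: 0.0853
grasp_force: 0.0
```

Emit:
{"api": "send_rows", "payload": {"motion": "-1 -1.2 4.3 0 0; -1 -2.4 8.6 0 0; -1 -3.6 13 0 0; -1 -4.7 17 0 0; -1 -5.7 20.8 1 0"}}

```text
clock: 8.2
eef_pos: [0.5452, 0.1707, 0.1259]
tool_rot: [-0.0, 1.0, 0.0, 0.001]
ft_force: [0.5, -0.9, 0.2]
grip_width: 0.0852
grasp_force: 0.0
```

```bash
python3 w.py wb1.png fitting_blue 0.05;python3 -c "
from h import *
print(bot.get_obs()['eef_pos'])"
```

```text
[0.54515992 0.17066836 0.12586625]
0.7 [250.7 188.5  38.2  56.6] [0.542 0.167 0.05 ]
[0.54391445 0.17273188 0.1230772 ]
```

View pics/wb1.png

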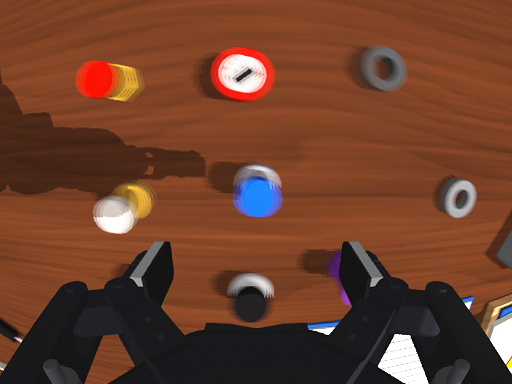

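Blue cap at (257,197), centred between the pads. Descend, grip, lift and carry.

Emit:
{"api": "send_rows", "payload": {"motion": "-1 0 0 3 0; -1 0 0 6 0; -1 0 0 8.5 0; -1 0 0 9.7 0; -1 0 0 9.7 0"}}

```text
clock: 8.8
eef_pos: [0.5421, 0.1672, 0.0264]
tool_rot: [0.0, 1.0, -0.001, -0.003]
ft_force: [-0.3, 0.7, -0.3]
grip_width: 0.0856
grasp_force: 0.0
```

Emit:
{"api": "send_rows", "payload": {"motion": "1 0 0 0 0; 1 0 0 0 0; 1 0 0 0 0; 1 0 0 0 0; 1 0 0 0 0"}}

```text
clock: 9.3
eef_pos: [0.5456, 0.1685, 0.0306]
tool_rot: [-0.0, 1.0, 0.0, 0.002]
ft_force: [-1.0, -1.6, 5.2]
grip_width: 0.0299
grasp_force: 58.8
```

Emit:
{"api": "send_rows", "payload": {"motion": "1 0 0 0 0; 1 0 0 -1 0; 1 0 0 -4 0; 1 0 0 -7.5 0; 1 0 0 -11 0"}}

```text
clock: 9.8
eef_pos: [0.5434, 0.1683, 0.1397]
tool_rot: [-0.0, 1.0, -0.0, -0.001]
ft_force: [1.1, -1.1, -1.6]
grip_width: 0.03
grasp_force: 59.7
```

Emit:
{"api": "send_rows", "payload": {"motion": "1 0.2 -3.5 0 0; 1 0.4 -7.5 0 0; 1 0.6 -12 0 0; 1 0.8 -16.5 0 0; 1 0.9 -21 0 0"}}

```text
clock: 10.3
eef_pos: [0.5346, -0.0429, 0.1391]
tool_rot: [-0.0, 1.0, 0.0, -0.0]
ft_force: [0.6, 0.7, -2.4]
grip_width: 0.0296
grasp_force: 59.8
```

Emit:
{"api": "send_rows", "payload": {"motion": "1 0.2 -4.5 0 0; 1 0.4 -9 0 0; 1 0.6 -13.5 0 0; 1 0.8 -18 2 0; 1 0.9 -21.5 4 0"}}

```text
clock: 10.8
eef_pos: [0.5264, -0.2593, 0.0994]
tool_rot: [0.001, 1.0, -0.001, 0.001]
ft_force: [0.0, 0.4, -1.8]
grip_width: 0.0295
grasp_force: 59.8
```

Emit:
{"api": "send_rows", "payload": {"motion": "1 0 0 2 0; 1 0 0 4 0; 1 0 0 5.2 0; 1 0 0 5.9 0; 1 0 0 6.1 0"}}

```text
clock: 11.3
eef_pos: [0.5264, -0.2561, 0.0378]
tool_rot: [-0.0, 1.0, 0.0, -0.0]
ft_force: [-0.2, 0.7, 1.0]
grip_width: 0.0297
grasp_force: 60.3
```

Emit:
{"api": "send_rows", "payload": {"motion": "1 0 0 0 0; 1 0 0 0 0"}}

```text
clock: 11.5
eef_pos: [0.5273, -0.2566, 0.0389]
tool_rot: [-0.0, 1.0, -0.0, 0.001]
ft_force: [0.1, 0.6, -2.6]
grip_width: 0.0299
grasp_force: 60.0
```

Still hanging a hair above the floor; lower 1.5 mm, release, and go up.

Emit:
{"api": "send_rows", "payload": {"motion": "1 0 0 0.15 0; 1 0 0 0.15 0; 0.3 0 0 0.15 0; -0.3 0 0 0.15 0; -0.6 0 0 0.15 0"}}

```text
clock: 12.0
eef_pos: [0.5263, -0.2566, 0.0363]
tool_rot: [-0.0, 1.0, -0.0, -0.0]
ft_force: [-0.4, 0.1, -0.1]
grip_width: 0.058
grasp_force: 0.0
```

Emit:
{"api": "send_rows", "payload": {"motion": "-0.6 0 0 0 0; -0.6 0 0 -2 0; -0.8 0 0 -5 0; -1 0 0 -8 0; -1 0 0 -10 0"}}

```text
clock: 12.5
eef_pos: [0.5271, -0.2569, 0.1385]
tool_rot: [-0.0, 1.0, -0.0, 0.001]
ft_force: [0.6, 0.1, 0.4]
grip_width: 0.0857
grasp_force: 0.0
```

```bash
python3 w.py wb2.png fitting_blue 0.05;python3 -c "
from h import *
print(bot.get_obs()['eef_pos'])"
```

```text
[ 0.52711543 -0.2569356   0.13849535]
0.55 [253.2 187.4  37.2  55.8] [ 0.526 -0.258  0.05 ]
[ 0.52862902 -0.25766032  0.13992277]
```

View pics/wb2.png

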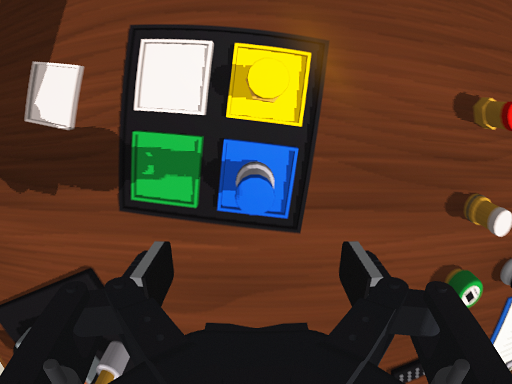

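Blue stands in its pocket (255,185), yellow too. Next the white fitting.

Emit:
{"api": "send_rows", "payload": {"motion": "-1 -0.6 4.5 0 0; -1 -1.1 9 0 0; -1 -1.6 13.5 0 0; -1 -2.1 18 0 0; -1 -2.7 22 0 0"}}

```text
clock: 13.1
eef_pos: [0.5523, -0.0345, 0.1349]
tool_rot: [-0.0, 1.0, 0.0, -0.001]
ft_force: [0.2, -0.5, -0.2]
grip_width: 0.0856
grasp_force: 0.0
```

Emit:
{"api": "send_rows", "payload": {"motion": "-1 -0.5 4 0 0; -1 -0.9 7.2 1 0; -1 -0.9 7.2 1 0"}}

```text
clock: 13.4
eef_pos: [0.561, 0.0394, 0.1236]
tool_rot: [-0.003, 1.0, 0.0, -0.002]
ft_force: [-0.1, 0.2, -0.3]
grip_width: 0.0857
grasp_force: 0.0
```

```bash
python3 w.py ww1.png fitting_white 0.05;python3 -c "
from h import *
print(bot.get_obs()['eef_pos'])"
```

```text
[0.56095318 0.03937244 0.12364354]
0.8 [249.1 192.6  43.2  55.3] [0.56  0.035 0.05 ]
[0.56127477 0.03598657 0.12476021]
```

Emit:
{"api": "send_rows", "payload": {"motion": "-1 0 0 3 0; -1 0 0 6 0; -1 0 0 8.5 0; -1 0 0 9.8 0; -1 0 0 9.8 0"}}

```text
clock: 14.0
eef_pos: [0.5604, 0.0341, 0.0263]
tool_rot: [0.001, 1.0, -0.0, -0.002]
ft_force: [-0.0, -0.8, 0.2]
grip_width: 0.0854
grasp_force: 0.0
```

Emit:
{"api": "send_rows", "payload": {"motion": "1 0 0 0 0; 1 0 0 0 0; 1 0 0 0 0; 1 0 0 0 0; 1 0 0 0 0"}}

```text
clock: 14.5
eef_pos: [0.5637, 0.0352, 0.03]
tool_rot: [-0.0, 1.0, -0.0, 0.002]
ft_force: [0.0, -1.3, 6.1]
grip_width: 0.03
grasp_force: 58.8
```

Emit:
{"api": "send_rows", "payload": {"motion": "1 0 0 0 0; 1 0 0 -1 0; 1 0 0 -4 0; 1 0 0 -7.5 0; 1 0 0 -11 0"}}

```text
clock: 15.0
eef_pos: [0.5612, 0.0356, 0.139]
tool_rot: [-0.0, 1.0, 0.0, -0.001]
ft_force: [1.3, -0.4, -3.7]
grip_width: 0.0298
grasp_force: 59.8
```

Emit:
{"api": "send_rows", "payload": {"motion": "1 1.3 -3.3 0 0; 1 2.8 -7.3 0 0; 1 4.3 -11.3 0 0; 1 5.8 -15.3 0 0; 1 7.3 -19.2 0 0"}}

```text
clock: 15.5
eef_pos: [0.4881, -0.1576, 0.1384]
tool_rot: [-0.0, 1.0, 0.0, -0.0]
ft_force: [0.6, 0.2, -3.5]
grip_width: 0.0297
grasp_force: 59.9
```

Emit:
{"api": "send_rows", "payload": {"motion": "1 1.5 -4 0 0; 1 3 -8 0 0; 1 4.5 -12 0 0; 1 6 -16 0 0; 1 7 -18.4 0 0"}}

```text
clock: 16.0
eef_pos: [0.4178, -0.3429, 0.1383]
tool_rot: [0.001, 1.0, -0.0, -0.0]
ft_force: [-0.4, -0.3, -2.5]
grip_width: 0.0295
grasp_force: 59.9
```

Emit:
{"api": "send_rows", "payload": {"motion": "1 0 0 2 0; 1 0 0 5 0; 1 0 0 8 0; 1 0 0 9.4 0; 1 0 0 10 0"}}

```text
clock: 16.5
eef_pos: [0.4178, -0.3392, 0.0369]
tool_rot: [-0.0, 1.0, 0.002, -0.002]
ft_force: [-5.6, 4.2, 24.2]
grip_width: 0.0299
grasp_force: 62.7
```

Emit:
{"api": "send_rows", "payload": {"motion": "1 0 0 0.1 0; 1 0 0 0.1 0"}}

```text
clock: 16.7
eef_pos: [0.4198, -0.3407, 0.0379]
tool_rot: [-0.0, 1.0, -0.0, 0.0]
ft_force: [-0.1, -0.1, -3.1]
grip_width: 0.0299
grasp_force: 60.1
```

Emit:
{"api": "send_rows", "payload": {"motion": "1 0 0 0.1 0; 1 0 0 0.1 0; 0.3 0 0 0.1 0; -0.3 0 0 0.1 0; -0.6 0 0 0.1 0"}}

```text
clock: 17.2
eef_pos: [0.4197, -0.3408, 0.0368]
tool_rot: [-0.0, 1.0, -0.0, 0.0]
ft_force: [-0.3, -0.1, -0.7]
grip_width: 0.0576
grasp_force: 0.0
```

Emit:
{"api": "send_rows", "payload": {"motion": "-0.6 0 0 0 0; -0.6 0 0 -2 0; -0.8 0 0 -5 0; -1 0 0 -8 0; -1 0 0 -10 0"}}

```text
clock: 17.7
eef_pos: [0.4202, -0.3412, 0.1387]
tool_rot: [-0.0, 1.0, -0.001, 0.001]
ft_force: [0.3, -1.3, -0.9]
grip_width: 0.0852
grasp_force: 0.0
```

```bash
python3 w.py ww2.png fitting_white 0.05;python3 -c "
from h import *
print(bot.get_obs()['eef_pos'])"
```

```text
[ 0.4201825  -0.34119981  0.1387332 ]
0.56 [256.1 187.2  40.1  50.5] [ 0.419 -0.34   0.05 ]
0.44 [327.6 280.9  38.1  58.4] [ 0.521 -0.265  0.05 ]
[ 0.42150809 -0.342262    0.13997336]
```

View pics/ww2.png

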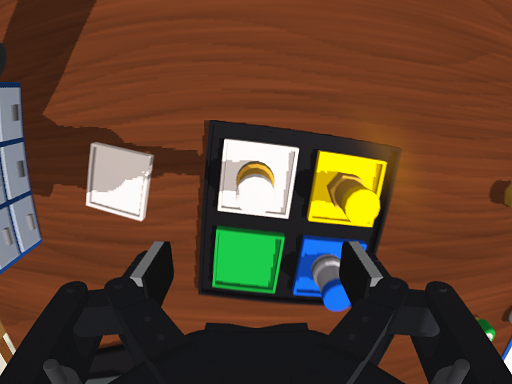

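White stands in its pocket (255,180). Next the green gauge.

Emit:
{"api": "send_rows", "payload": {"motion": "-1 -2.1 3 0 0; -1 -4.2 6 0 0; -1 -6.3 9 0 0; -1 -8.4 12 0 0; -1 -10.3 15 0 0"}}

```text
clock: 18.3
eef_pos: [0.5226, -0.1891, 0.135]
tool_rot: [-0.0, 1.0, 0.0, -0.001]
ft_force: [-0.1, -0.8, 0.2]
grip_width: 0.0855
grasp_force: 0.0
```

Emit:
{"api": "send_rows", "payload": {"motion": "-1 -2.1 3 0 0; -1 -4.2 6 0 0; -1 -6.3 9 0 0; -1 -8.4 12 0 0; -1 -10.3 15 0 0"}}

```text
clock: 18.8
eef_pos: [0.6255, -0.0392, 0.1347]
tool_rot: [-0.0, 1.0, 0.0, -0.001]
ft_force: [-0.3, -1.2, 0.4]
grip_width: 0.0853
grasp_force: 0.0
```

Emit:
{"api": "send_rows", "payload": {"motion": "-1 -2.1 3 0 0; -1 -4 5.5 0 0; -1 -5 7.3 1.5 0; -1 -5 7.3 2.5 0; -1 -5 7.3 2.5 0"}}

```text
clock: 19.3
eef_pos: [0.6726, 0.0323, 0.1069]
tool_rot: [-0.0, 1.0, -0.0, -0.004]
ft_force: [-0.2, -0.3, -1.0]
grip_width: 0.0854
grasp_force: 0.0
```

```bash
python3 w.py wg1.png gauge_green 0.03;python3 -c "
from h import *
print(bot.get_obs()['eef_pos'])"
```

```text
[0.67262177 0.03226653 0.10694302]
0.59 [253.3 197.3  61.1  59.4] [0.677 0.031 0.03 ]
[0.67397912 0.03127118 0.10998118]
```

View pics/wg1.png

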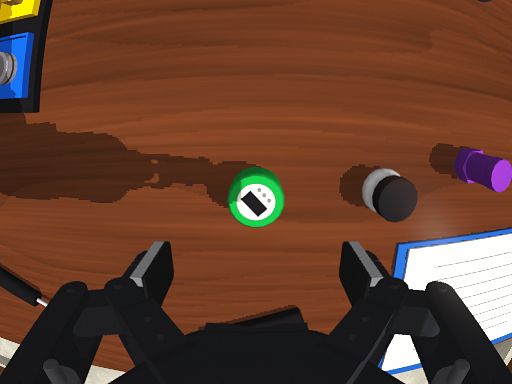

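Gauge at (256,197), centred; black jar clear of the finger's path. Descend and grip.

Emit:
{"api": "send_rows", "payload": {"motion": "-1 -0.2 0 3 0; -1 -0.2 0 6 0; -1 -0.2 0 8.2 0; -1 -0.2 0 9.5 0; -1 -0.2 0 9.5 0"}}

```text
clock: 19.9
eef_pos: [0.6756, 0.0312, 0.0147]
tool_rot: [0.001, 1.0, -0.0, -0.002]
ft_force: [-1.1, 0.3, -0.3]
grip_width: 0.0855
grasp_force: 0.0
```

Emit:
{"api": "send_rows", "payload": {"motion": "1 0 0 0 0; 1 0 0 0 0; 1 0 0 0 0; 1 0 0 0 0; 1 0 0 0 0"}}

```text
clock: 20.4
eef_pos: [0.6785, 0.0325, 0.018]
tool_rot: [-0.0, 1.0, 0.0, 0.001]
ft_force: [0.2, -0.4, 4.1]
grip_width: 0.0122
grasp_force: 2.0
```

Emit:
{"api": "send_rows", "payload": {"motion": "1 0 0 0 0; 1 0 0 -1 0; 1 0 0 -4 0; 1 0 0 -7.5 0; 1 0 0 -12 0"}}

```text
clock: 20.9
eef_pos: [0.6754, 0.0324, 0.1354]
tool_rot: [-0.0, 1.0, -0.0, -0.003]
ft_force: [0.3, -0.2, -0.6]
grip_width: 0.0002
grasp_force: 0.0
```

```bash
python3 w.py wg2.png gauge_green 0.03; python3 -c "
from h import *
snap('scene','s2.png');a=cv2.imread('pics/s2.png')[90:310,160:400];cv2.imwrite('pics/s2c.png',cv2.resize(a,None,fx=2.6,fy=2.6,interpolation=2))"
```

```text
[0.67541479 0.03239216 0.13541124]
0.55 [254.4 184.8  50.   53.4] [0.676 0.032 0.03 ]
0.41 [15.4 67.2 26.9 30.8] [ 0.531 -0.247  0.03 ]
```

View pics/wg2.png

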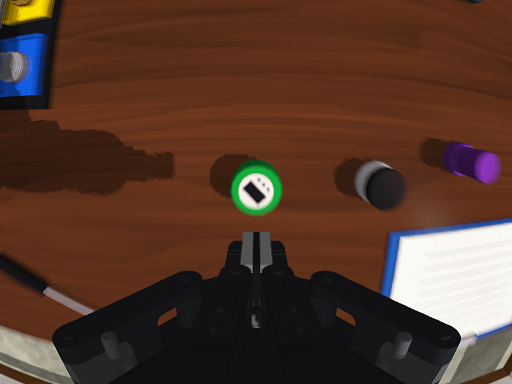

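The gauge still stands at (256,187): the open pads stand back, so the grip was too near its top. Reopen and grip 12 mm lower.

Emit:
{"api": "send_rows", "payload": {"motion": "-1 0 0 0 0; -1 0 0 0 0; -1 0 0 0 0; -1 0 0 0 0; -1 0 0 0 0"}}

```text
clock: 21.55
eef_pos: [0.677, 0.0324, 0.1355]
tool_rot: [-0.0, 1.0, -0.0, -0.001]
ft_force: [0.5, 0.1, 0.8]
grip_width: 0.0724
grasp_force: 0.0
```

Emit:
{"api": "send_rows", "payload": {"motion": "-1 0 0 3.5 0; -1 0 0 7 0; -1 0 0 10.5 0; -1 0 0 12.5 0; -1 0 0 12.5 0"}}

```text
clock: 22.05
eef_pos: [0.6737, 0.0323, 0.0067]
tool_rot: [-0.0, 1.0, -0.0, -0.004]
ft_force: [-0.6, 0.5, -0.0]
grip_width: 0.0853
grasp_force: 0.0
```

Emit:
{"api": "send_rows", "payload": {"motion": "-1 0 0 0 0; -1 0 0 0 0"}}

```text
clock: 22.25
eef_pos: [0.6791, 0.0326, 0.0135]
tool_rot: [-0.0, 1.0, 0.0, 0.002]
ft_force: [-0.5, -0.1, 0.2]
grip_width: 0.0854
grasp_force: 0.0
```

Emit:
{"api": "send_rows", "payload": {"motion": "-1 0 0 0.7 0; -1 0 0 0.7 0; -1 0 0 0.7 0"}}

```text
clock: 22.55
eef_pos: [0.6775, 0.0325, 0.0048]
tool_rot: [-0.0, 1.0, 0.0, 0.0]
ft_force: [-0.0, 0.3, 0.4]
grip_width: 0.0853
grasp_force: 0.0
```

Emit:
{"api": "send_rows", "payload": {"motion": "1 0 0 0 0; 1 0 0 0 0; 1 0 0 0 0; 1 0 0 0 0; 1 0 0 0 0"}}

```text
clock: 23.05
eef_pos: [0.6781, 0.0324, 0.0053]
tool_rot: [-0.0, 1.0, -0.0, 0.001]
ft_force: [0.5, -0.1, 3.8]
grip_width: 0.045
grasp_force: 61.8
```

Emit:
{"api": "send_rows", "payload": {"motion": "1 0 0 -0.5 0; 1 0 0 -3 0; 1 0 0 -6 0; 1 0 0 -9.5 0; 1 0 0 -13 0"}}

```text
clock: 23.55
eef_pos: [0.6762, 0.0325, 0.1342]
tool_rot: [-0.0, 1.0, 0.0, -0.002]
ft_force: [0.9, 0.4, -1.7]
grip_width: 0.0446
grasp_force: 61.8
```

Emit:
{"api": "send_rows", "payload": {"motion": "1 1.2 -2.8 0 0; 1 2.8 -6.6 0 0; 1 4.4 -10.4 0 0; 1 6 -14.2 0 0; 1 7.6 -18 0 0"}}

```text
clock: 24.05
eef_pos: [0.5998, -0.1485, 0.1336]
tool_rot: [-0.0, 1.0, 0.0, -0.001]
ft_force: [1.1, -0.5, -1.8]
grip_width: 0.045
grasp_force: 61.8
```

Emit:
{"api": "send_rows", "payload": {"motion": "1 1.7 -4 0 0; 1 3.4 -8 0 0; 1 5.1 -12 0 0; 1 6.8 -16 0 0; 1 8.7 -20.4 0 0"}}

```text
clock: 24.55
eef_pos: [0.5132, -0.3522, 0.1336]
tool_rot: [-0.001, 1.0, 0.001, -0.001]
ft_force: [1.9, -0.2, -1.8]
grip_width: 0.0451
grasp_force: 61.8
```

Emit:
{"api": "send_rows", "payload": {"motion": "1 0 0 2 0; 1 0 0 5 0; 1 0 0 7.5 0; 1 0 0 9 0; 1 0 0 9 0"}}

```text
clock: 25.05
eef_pos: [0.5115, -0.3497, 0.0405]
tool_rot: [0.0, 1.0, 0.002, -0.003]
ft_force: [-0.2, 0.9, -2.1]
grip_width: 0.0447
grasp_force: 61.9
```

Emit:
{"api": "send_rows", "payload": {"motion": "1 0 0 1.2 0; 1 0 0 2.2 0; 1 0 0 2.8 0; 1 0 0 3 0; 1 0 0 3 0"}}

```text
clock: 25.55
eef_pos: [0.5144, -0.3515, 0.0142]
tool_rot: [-0.0, 1.0, 0.0, -0.0]
ft_force: [-0.2, 0.4, -1.0]
grip_width: 0.0444
grasp_force: 61.9
```

Emit:
{"api": "send_rows", "payload": {"motion": "1 0 0 0.15 0; 1 0 0 0.15 0; 1 0 0 0.15 0"}}

```text
clock: 25.85
eef_pos: [0.5147, -0.3517, 0.0133]
tool_rot: [-0.0, 1.0, -0.0, 0.0]
ft_force: [0.2, 0.5, -1.9]
grip_width: 0.0447
grasp_force: 61.9
```

Emit:
{"api": "send_rows", "payload": {"motion": "1 0 0 0.1 0; 1 0 0 0.1 0; 0 0 0 0.1 0; -0.7 0 0 0.1 0; -0.7 0 0 0.1 0"}}

```text
clock: 26.35
eef_pos: [0.5146, -0.3518, 0.0122]
tool_rot: [-0.0, 1.0, -0.0, 0.0]
ft_force: [0.3, 0.8, -0.1]
grip_width: 0.0717
grasp_force: 0.0
```

Emit:
{"api": "send_rows", "payload": {"motion": "-0.7 0 0 0 0; -0.7 0 0 0 0; -0.7 0 0 -1 0; -0.7 0 0 -4 0; -0.7 0 0 -7 0"}}

```text
clock: 26.85
eef_pos: [0.5139, -0.3512, 0.0825]
tool_rot: [-0.0, 1.0, 0.001, -0.001]
ft_force: [0.8, 0.6, 0.5]
grip_width: 0.0723
grasp_force: 0.0
```

Emit:
{"api": "send_rows", "payload": {"motion": "-0.7 0 0 -3 0; -0.7 2 2 -7 0; -0.7 6 6 -10 0; -0.7 8 10 -10 0; -0.7 8 14 -10 0"}}

```text
clock: 27.35
eef_pos: [0.4328, -0.2113, 0.1845]
tool_rot: [0.002, 1.0, -0.001, 0.001]
ft_force: [1.6, 1.1, -0.4]
grip_width: 0.0727
grasp_force: 0.0
```

Emit:
{"api": "send_rows", "payload": {"motion": "-0.7 0 4 0 0; -0.7 0 8 0 0; -0.7 0 12 0 0; -0.7 0 14 0 0; -0.7 0 14 0 0"}}

```text
clock: 27.85
eef_pos: [0.4344, -0.0694, 0.1829]
tool_rot: [-0.002, 1.0, 0.0, 0.001]
ft_force: [0.7, -0.2, 0.9]
grip_width: 0.0726
grasp_force: 0.0
```

```bash
python3 - <<'E'
from h import *
np.set_printoptions(precision=3,suppress=True)
t=snap('top');s=snap('scene')
print(bot.get_obs()['eef_pos'],bot.get_obs()['clock'])
f=lambda im,y0,y1,x0,x1,k:cv2.resize(im[y0:y1,x0:x1,::-1],None,fx=k,fy=k,interpolation=2)
A=f(t,180,270,180,390,3.6);B=f(s,100,220,170,350,3.0)
c=np.zeros((600,800,3),np.uint8);c[:min(300,A.shape[0]),:A.shape[1]]=A[:300,:800];b=B[:270];c[325:325+270,:b.shape[1]]=b
cv2.imwrite('pics/fin.png',c)
for n in ('gauge_green','gauge_red','fitting_red'):
  for cam in('top','scene'):
    for b in boxes_of(cam,n)[:2]: print(n,cam,round(b['conf'],2),atz(cam,*b['rect'][:2],.029 if n=='gauge_green' else .022 if 'g' in n[:2] else .031)[:2])
E
```

```text
[ 0.435 -0.072  0.183] 27.95
gauge_green top 0.73 [ 0.516 -0.358]
gauge_green scene 0.5 [ 0.521 -0.357]
gauge_red top 0.51 [0.444 0.153]
gauge_red scene 0.59 [0.447 0.149]
fitting_red top 0.46 [0.438 0.032]
fitting_red scene 0.63 [0.434 0.032]
```

View pics/fin.png

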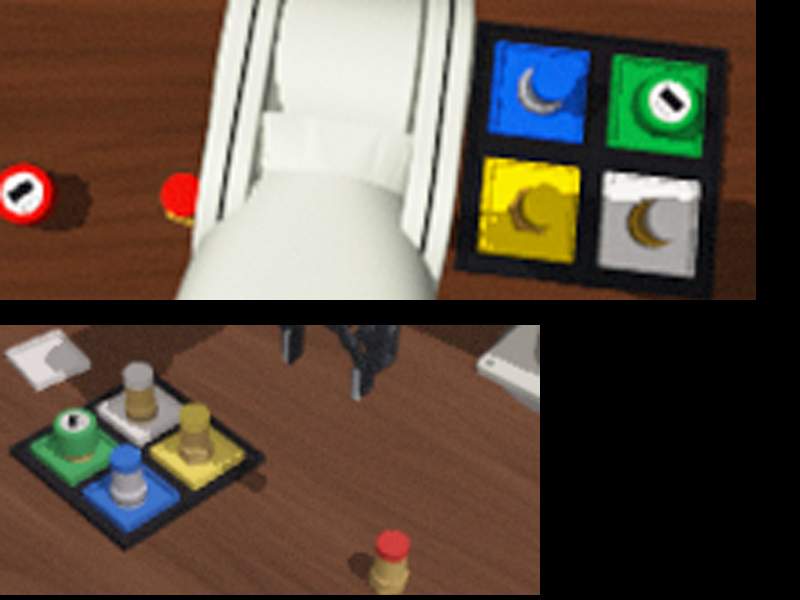

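All four parts stand upright in their own pockets, the red parts are unmoved, and the arm is clear.

```bash
python3 -c "
from h import *
print(workorder.job_done())"
```

```text
the job is handed in; nothing more can be done
None
```

I handed the job in at about 28 s: the last pictures show the green gauge and the blue, yellow and white fittings standing upright in their own pockets and both red parts where they started, but the hand-in returned no verdict.

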